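# Zero the coffee grinder's burr dial and back it off three clicks

## Robot

A 6-joint arm with a two-finger parallel gripper is mounted at the origin on a cart in front of the work surface, level with it; the furniture and walls round the work are solid. World frame = base frame: x ahead of the robot, y to its left, z up, the work surface at z = 0. Lengths are in m, angles in rad, forces in N, time in s.
With the tool pointing down it reaches from about 0.325 to 0.875 m from the base axis. Payload 4.4 kg.
Tool frame: the origin (TCP) lies on the front face of the gripper's body, between the roots of the fingers; the fingertips stand 73 mm ahead of it and the grasp point (between the pads) lies grip_point_offset ahead of it (grip_point_offset is the distance from the TCP to the grasp point, in m); z points along the fingers, y is the line along which they close (so a half turn about z gives the same grasp; the last joint's range is limited). The gripper opens to 85 mm and grips with 20 to 120 N. Pads are 22 mm wide; open, the fingers measure 114 mm over their backs; the gripper's body (76 mm by 85 mm) begins 54 mm behind the grasp point. The pads swing forward as they close: fully open they stand 13 mm farther back than shut.
Start: joints at [0.968, 0.207, 1.542, -0, 1.393, -0.15], TCP at [0.252, 0.517, 0.304] pointing down, gripper open.
Joint ranges: [-2.73, 2.73], [-0.86, 2.22], [0.23, 2.46], [-1.11, 4.25], [0.08, 2.63], [-2.82, 2.82]. Speed limits (rad/s): [2.79, 2.79, 3.14, 3.14, 3.14, 3.14].

## Interface

Orientations are given as a 3x3 rotation matrix whose columns are the frame's x, y, z axes.
In Python, from workcell import state, snapshot, hand_in, look_for, grip_point_offset gives the robot as it stands. The module is installed in compiled form; this text tells all that it offers.
- The arm moves only by the tool arm_command, never from a script. Its argument "targets" is a list that holds one entry, the list of rows, each a list of 6 numbers: the shift along the tool's x, y, z normalised to -1 to 1, where 1 is 0.04 m, then the turn, a rotation vector about the tool's x, y, z normalised to -1 to 1, where 1 is 0.15 rad. A call has 1 to 10 rows; each row shifts and turns the commanded pose from where the row before left it, along the tool's axes as they then stand; what a row does not reach is not made up. A row lasts 1/10 s, in which the tool goes at most 50 mm and 8.59 degrees, less where a joint would pass 70% of its speed; a pose out of reach is approached as far as the arm can. A call with a number of a shift or a turn outside -1 to 1 is refused whole. A call with a gripper value outside its range is refused whole. "hand" is the finger opening in mm, from 0 to 85.4, set as the call begins (left out, the last holds). The fingers move at their own pace and stop on an object; the grip force is fixed at half the most. Time passes only in rows, so rows that do not move let the fingers close. It gives the time, the measured TCP pose, the force, the opening and the grip force at its end, in the units of the state.
- state(): the state, without advancing time (a new reading comes with each control period).
- snapshot(name): name is "side" or "top"; returns a dict with "color" (384x512x3 uint8, red, green, blue), "K" (3x3 intrinsics, pixels), "dist" ([k1, k2, p1, p2, k3] as OpenCV has them; the pictures are not rectified), "R" (3x3) and "t" (3): a world point X has camera coordinates R X + t. Camera axes: x right, y down, z forward; pixel columns grow to the right and rows downward; lengths in m; the calibration is good to about 2 mm. A picture is of the moment at which its call begins. There is no depth.
- hand_in(): hands the job in; it is judged then, once.
Trained networks look in a picture, given as the dict that the camera call returned (one of the last four; its "shot" number tells which), for a name from the list of things; names that differ only in an ending like _2 or _b are one class to them, and where a whole thing is asked for, a point or a joint stands for the part that bears it (a point fixed in the world has none). Each returns a list of dicts, best first, with "conf" (0 to 1); they miss things now and then, are a little off and sometimes report something else, mostly with a low value. They report only what shows in the picture. A call takes as long as a camera call.
- look_for(picture, name): "xyz" ([x, y, z] in m, in the coordinates of the camera as it stood for that picture, good to about 4 mm: the middle of the surface that is visible of it).
The state is a dict: "clock": time; "joint_positions": joint angles; "joint_velocities": joint speeds; "joint_efforts": joint torques, N m; "tcp_pos": TCP position; "eef_rot": TCP orientation; "ft_force": force on the tool from outside, world axes, zero at the start; "wrist_torque": the same for the moment, N m; "grip_width": finger opening in m; "grip_force": force on a finger pad.
Only numpy, scipy, OpenCV 4.12 (cv2) and the standard library are available. Lean on these libraries where they do the work, as an engineer would, in place of code of your own. Each camera call takes 0.05 s, during which the arm holds its last target. There are 200 camera calls.

## Task

Set the grind on the coffee grinder: turn the dial on its top clockwise until it comes up against its stop, then turn it back counter-clockwise three clicks, leave it resting in that click and let go. Do not knock over or shove aside the things standing round the grinder.

Things in the scene. Friction and masses are not known exactly. Their poses are not given: they have to be found in the camera images.
- grinder: low black coffee grinder with a brushed metal top, 200 x 124 mm and 110 mm high, fixed to the table. Origin: centre of its underside; x points from its front (grey catch drawer with a steel bar, usually towards the robot) to its back (flat round black bean lid, 7 mm high), y to its left, z up.
- dial_grip (a point): Centre of the dial's upright black grip bar (48 mm long, 14 mm thick, top 143 mm above the table), on the dial's vertical axis, 40 mm in front of the grinder's centre, 132 mm above the table. The bar stands on a dark knurled disc 74 mm across, top 118 mm above the table. The frame turns with the dial: x along the bar to the pointer, y across the bar (pinch direction), z up.
- pointer_tip (a point): Tip of the dial's pointer: a small nose with a white line at one end of the grip bar, 36 mm from the axis, 128 mm above the table; turns with the dial.
- stop_tick (a point): Longer, thicker black tick (13 x 5 mm) on the grinder's metal top beside the dial, at the back left: the pointer points at it when the dial is at its clockwise stop. Eight thin ticks (8 x 2 mm) follow counter-clockwise, 30 degrees apart: one for each click. Point: tick's middle, 47 mm from the dial's axis.
- burr_dial (a joint): Dial angle (rad): 0 at the clockwise stop, growing counter-clockwise seen from above; 4.19 at the other stop (8 clicks). At 0 the pointer lies 60 degrees counter-clockwise of the grinder's x axis. A click every 0.524 rad (30 degrees), 0 included: a spring pulls the free dial into the nearest click; about 0.06 N m turns it over. Starts 4 to 6 clicks from the stop.
- mug: green mug, 82 mm across, 89 mm high, with a handle, standing loose to the left of the grinder. Origin: centre of its underside.
- can: drink can, 66 mm across, 115 mm high, light, loose, right of the grinder. Origin: centre of its underside.
- pot: small round lidded pot, 69 mm across, 41 mm high, loose, right of the grinder. Origin: centre of its underside.
- teaspoon: teaspoon, 130 mm long, lying loose close to the grinder's right side. Origin: centre of its underside.

How it is judged:
By the outcome, as a careful person would: the job done as asked, in the order asked, and still so for the second after the job is handed in, with the robot touching nothing.
It also fails if it takes over 58 s, if anything falls off the work surface, if the arm or the gripper's body presses on something with over 40 N, if the wrist force passes 120 N, or if a joint passes its speed limit or range.

## Working session

There is one attempt and no reset: what is moved stays moved. The work goes in short steps, Python scripts to look and compute and a tool call to move; the robot and the scene stay as the last step left them, time stands still between calls to the robot, and variables do not carry over. Pictures are saved under pics/ and viewed, at most 10 in all, crops included, and the job is handed in when it is done.

Besides the shell and the picture viewer there is one more tool, called after "Request:" as name([rows], argument=value, ...), one row to a line, values as JSON. arm_command: Moves the arm, as the interface text tells. Scaled input: -1 to 1 covers 0.04 m each way for a shift and 0.15 rad each way for a turn. Its arguments: {"type":"object","properties":{"targets":{"type":"array"},"hand":{"type":"number"}},"required":["targets"]}

```bash
mkdir -p pics; cat > h.py <<'E'
import numpy as np, cv2
from workcell import *
def world(p,c): return p["R"].T@(np.array(c)-p["t"])
def proj(p,X): return cv2.projectPoints(np.array(X,float).reshape(-1,1,3),cv2.Rodrigues(p["R"])[0],p["t"],p["K"],np.array(p["dist"]))[0].reshape(-1,2)
def ray(p,uv):
    n=cv2.undistortPoints(np.array(uv,float).reshape(-1,1,2),p["K"],np.array(p["dist"])).reshape(2)
    return -p["R"].T@p["t"], p["R"].T@np.array([*n,1.])
def onz(p,uv,z):
    o,d=ray(p,uv); return o+d*(z-o[2])/d[2]
def tri(ps,uvs):
    A=np.zeros((3,3));b=np.zeros(3)
    for p,u in zip(ps,uvs):
        o,d=ray(p,u);d=d/np.linalg.norm(d);M=np.eye(3)-np.outer(d,d);A+=M;b+=M@o
    return np.linalg.solve(A,b)
E
python3 - <<'E'
from h import *
np.set_printoptions(precision=3,suppress=True)
ims=[]
for n in ["top","side"]:
    p=snapshot(n); ims.append(p["color"][...,::-1]); print(n,-p["R"].T@p["t"])
    for o in ["grinder","dial_grip","pointer_tip","stop_tick","mug","can","pot","teaspoon"]:
        for d in look_for(p,o)[:2]: print(o,round(d["conf"],2),world(p,d["xyz"]),proj(p,world(p,d["xyz"]))[0])
    cv2.imwrite(f"pics/{n}.png",p["color"][...,::-1])
s=state();print(s["clock"],s["tcp_pos"],s["eef_rot"],grip_point_offset)
E
```

```text
top [ 0.384 -0.232  1.161]
grinder 0.57 [ 0.58  -0.163  0.111] [231.275 203.356]
dial_grip 0.77 [ 0.552 -0.17   0.114] [234.35 215.07]
dial_grip 0.48 [ 0.524 -0.474  0.107] [370.699 224.695]
pointer_tip 0.69 [ 0.683 -0.438  0.043] [345.796 163.596]
pointer_tip 0.58 [ 0.549 -0.165  0.122] [232.113 216.169]
stop_tick 0.75 [ 0.582 -0.161  0.111] [230.372 202.197]
mug 0.92 [ 0.586 -0.036  0.037] [180.813 207.664]
can 0.67 [ 0.518 -0.474  0.109] [371.255 226.993]
pot 0.6 [ 0.685 -0.437  0.043] [345.082 162.834]
teaspoon 0.69 [ 0.613 -0.253  0.007] [270.134 196.994]
side [0.548 0.512 0.637]
grinder 0.79 [ 0.59  -0.111  0.105] [248.818 208.492]
dial_grip 0.65 [ 0.552 -0.155  0.111] [265.345 194.733]
pointer_tip 0.74 [ 0.552 -0.156  0.119] [265.373 192.149]
stop_tick 0.68 [ 0.588 -0.111  0.112] [249.505 206.388]
mug 0.81 [ 0.573 -0.026  0.059] [255.323 249.507]
can 0.9 [ 0.528 -0.456  0.074] [273.248 145.026]
can 0.44 [ 0.592 -0.111  0.108] [247.808 207.754]
pot 0.58 [ 0.685 -0.419  0.038] [223.331 161.104]
0.9 [0.252 0.517 0.304] [[-0.899  0.438  0.   ]
 [ 0.438  0.899  0.   ]
 [-0.     0.    -1.   ]] 0.0539
```

View pics/top.png

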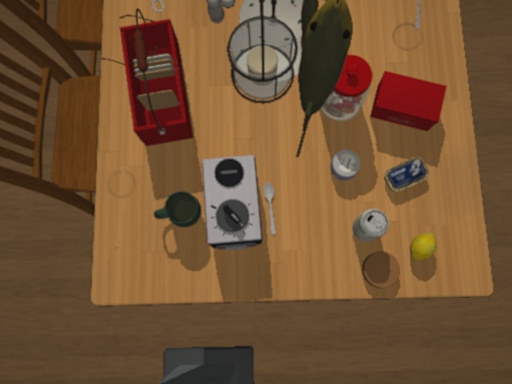

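View pics/side.png

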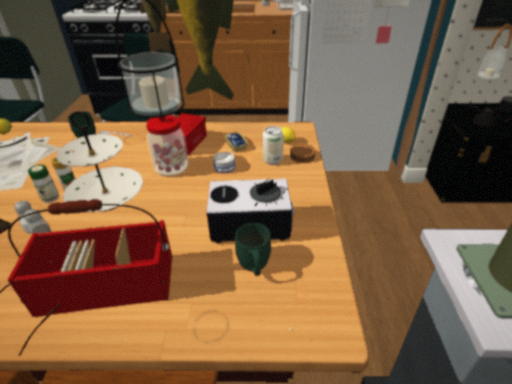

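The top view shows the grinder at about (231,200), its dial at (233,215), the mug at (183,209) and the spoon at (270,208). The can is at (372,224). The side view shows the same layout, with the dial at about (265,192). Next I'll enlarge the dial.

```bash
python3 - <<'E'
import cv2,numpy as np
t=cv2.imread("pics/top.png")[150:255,195:285];s=cv2.imread("pics/side.png")[170:245,200:300]
a=cv2.resize(t,None,fx=5,fy=5,interpolation=cv2.INTER_CUBIC);b=cv2.resize(s,None,fx=3.4,fy=3.4,interpolation=cv2.INTER_CUBIC)
c=np.zeros((525,450+b.shape[1],3),np.uint8);c[:,:450]=a;c[:b.shape[0],450:]=b
cv2.imwrite("pics/crop.png",c)
E
```

```text
(no output)
```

View pics/crop.png

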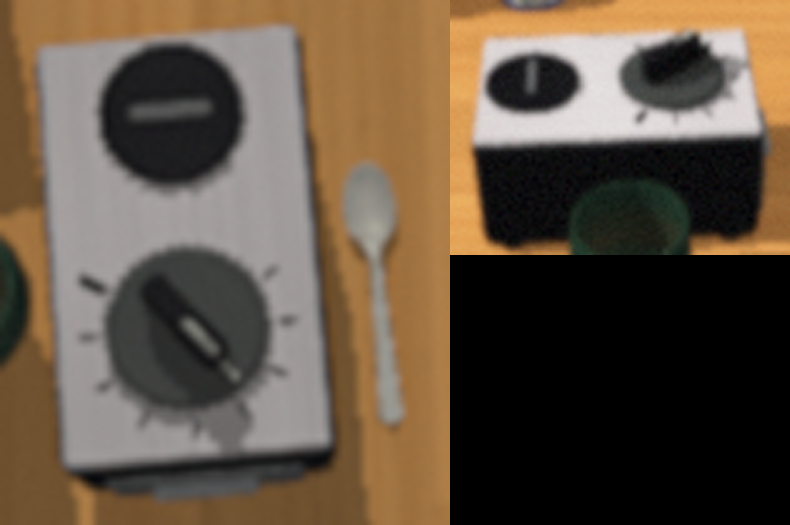

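In the crop, the stop tick is at (92,284). The thin ticks run counter-clockwise from it, and the pointer at (237,380) sits at click 5. Next I'll fit the dial axis and the grinder yaw from the ticks.

```bash
python3 - <<'E'
from h import *
from scipy.optimize import least_squares
np.set_printoptions(precision=4,suppress=True)
pt=snapshot("top");ps=snapshot("side")
T=lambda u,v:((u+.5)/5-.5+195,(v+.5)/5-.5+150)
S=lambda u,v:((u-450+.5)/3.4-.5+200,(v+.5)/3.4-.5+170)
tt={0:(92,284),1:(88,337),2:(105,386),3:(145,420),4:(196,430),6:(278,372),7:(288,320),8:(270,272)}
ss={0:(640,116),1:(677,118),2:(710,111)}
def model(q,k):
    a=q[3]+np.pi/3+k*np.pi/6;return np.array([q[0]+.047*np.cos(a),q[1]+.047*np.sin(a),q[2]])
obs=[(pt,T(*v),k) for k,v in tt.items()]+[(ps,S(*v),k) for k,v in ss.items()]
def f(q,o=obs): return np.concatenate([proj(p,model(q,k))[0]-u for p,u,k in o])
r=least_squares(f,[.55,-.165,.11,0]);print("axis",r.x[:3],"yaw deg",np.degrees(r.x[3]));print(r.fun.reshape(-1,2))
# side only w/ z: separate consistency
rt=least_squares(lambda q:f([q[0],q[1],.11,q[2]],obs[:8]),[.55,-.165,0]);print("top only",rt.x)
print("tri stop tick",tri([pt,ps],[T(*tt[0]),S(*ss[0])]))
# bar: ends on top z=.143
a,b=onz(pt,T(155,283),.143),onz(pt,T(237,380),.128);print(a,b)
d=(b-r.x[:3]);print("pointer dial angle clicks",((np.degrees(np.arctan2(d[1],d[0])-r.x[3])-60)%360)/30, np.hypot(*d[:2]))
d=b-a;print("bar dir clicks",((np.degrees(np.arctan2(d[1],d[0])-r.x[3])-60)%360)/30)
for n in("dial_grip","pointer_tip"):
    A,B=[look_for(p,n) for p in(pt,ps)]
    ua=[proj(pt,world(pt,x["xyz"]))[0] for x in A if abs(world(pt,x["xyz"])[1]+.165)<.06][:1];ub=[proj(ps,world(ps,x["xyz"]))[0] for x in B][:1]
    if ua and ub: print(n,tri([pt,ps],[ua[0],ub[0]]))
E
```

```text
axis [ 0.5527 -0.1647  0.1113] yaw deg 3.665091948399228
[[ 0.3167  0.065 ]
 [-0.9514 -0.0175]
 [-0.8249  0.2915]
 [-0.5924  0.4451]
 [-0.0648  0.3129]
 [ 0.8547 -0.152 ]
 [ 0.756  -0.3453]
 [ 0.6779 -0.7485]
 [ 0.4377 -0.3777]
 [-0.2426  0.3638]
 [-0.0991  0.3048]]
top only [ 0.5528 -0.1645  0.0631]
tri stop tick [ 0.5742 -0.1218  0.1106]
[ 0.5677 -0.1527  0.143 ] [ 0.5261 -0.1872  0.128 ]
pointer dial angle clicks 5.22128483385055 0.03484573267248468
bar dir clicks 5.1995776433806675
dial_grip [ 0.5519 -0.1687  0.098 ]
pointer_tip [ 0.5518 -0.1687  0.1092]
```

The dial axis is at (0.553, -0.165), the top plate is at about 0.111, and the dial is at click 5. I'll move over it at the present height, then turn the tool so the jaw line lies across the bar.

Request:
arm_command([
  [[-0.711,-0.6,0,0,0,0],[-0.711,-0.6,0,0,0,0],[-0.711,-0.6,0,0,0,0],[-0.711,-0.6,0,0,0,0],[-0.711,-0.6,0,0,0,0],[-0.711,-0.6,0,0,0,0],[-0.711,-0.6,0,0,0,0],[-0.711,-0.6,0,0,0,0],[-0.711,-0.6,0,0,0,0],[-0.711,-0.6,0,0,0,0]],
], hand=85)

```text
clock: 2.2
tcp_pos: [0.4027, 0.1754, 0.3042]
eef_rot: [[-0.899, 0.437, 0.001], [0.437, 0.899, 0.0], [-0.001, 0.001, -1.0]]
ft_force: [0.2, 0.8, 0.5]
grip_width: 0.085
grip_force: 0.0
```

Request:
arm_command([
  [[-0.711,-0.6,0,0,0,0],[-0.711,-0.6,0,0,0,0],[-0.711,-0.6,0,0,0,0],[-0.711,-0.6,0,0,0,0],[-0.711,-0.6,0,0,0,0],[-0.711,-0.6,0,0,0,0],[-0.711,-0.6,0,0,0,0],[-0.711,-0.6,0,0,0,0],[-0.711,-0.6,0,0,0,0],[-0.711,-0.6,0,0,0,0]],
])

```text
clock: 3.2
tcp_pos: [0.5535, -0.1649, 0.3039]
eef_rot: [[-0.899, 0.438, 0.0], [0.438, 0.899, 0.0], [-0.0, 0.0, -1.0]]
ft_force: [0.5, -0.6, 0.7]
grip_width: 0.0851
grip_force: 0.0
```

Request:
arm_command([
  [[0,0,0,0,0,-0.9],[0,0,0,0,0,-0.9],[0,0,0,0,0,-0.9],[0,0,0,0,0,-0.9],[0,0,0,0,0,-0.9],[0,0,0,0,0,-0.9],[0,0,0,0,0,-0.9],[0,0,0,0,0,-0.9],[0,0,0,0,0,0],[0,0,0,0,0,0]],
])

```text
clock: 4.2
tcp_pos: [0.5531, -0.1634, 0.3039]
eef_rot: [[-0.811, -0.585, -0.0], [-0.585, 0.811, 0.0], [0.0, 0.0, -1.0]]
ft_force: [-0.3, -0.1, -0.5]
grip_width: 0.0852
grip_force: 0.0
```

Request:
arm_command([
  [[0.027,-0.02,0.55,0,0,0],[0,0,0.55,0,0,0],[0,0,0.55,0,0,0],[0,0,0.55,0,0,0],[0,0,0.5,0,0,0],[0,0,0,0,0,0],[0,0,0,0,0,0]],
], hand=50)

```text
clock: 4.9
tcp_pos: [0.5527, -0.1647, 0.1959]
eef_rot: [[-0.81, -0.586, -0.0], [-0.586, 0.81, 0.0], [0.0, 0.0, -1.0]]
ft_force: [-0.3, 0.2, 0.8]
grip_width: 0.0499
grip_force: 0.0
```

```bash
python3 - <<'E'
from h import *
a=snapshot("top")["color"][150:260,185:285,::-1];b=snapshot("side")["color"][130:240,210:310,::-1]
cv2.imwrite("pics/pre.png",cv2.resize(np.hstack([a,b]),None,fx=4,fy=4,interpolation=cv2.INTER_CUBIC))
E
```

```text
(no output)
```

View pics/pre.png

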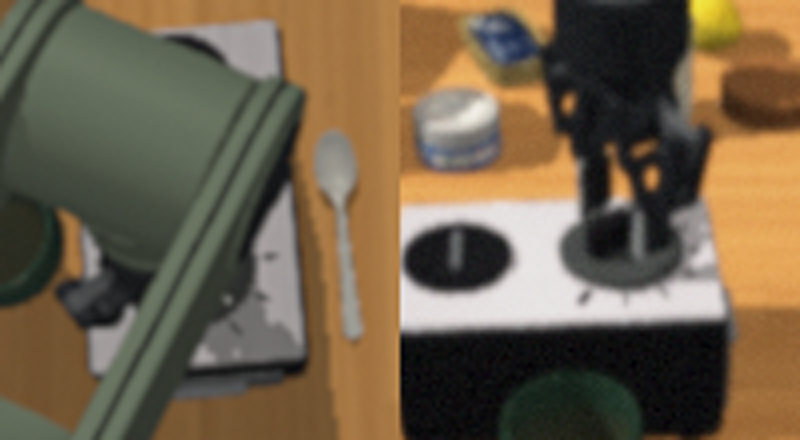

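The side half shows the fingers at about (595,190) and (640,230) on either side of the bar, clear of the disc. Next I'll close the gripper.

Request:
arm_command([
  [[0,0,0,0,0,0],[0,0,0,0,0,0],[0,0,0,0,0,0],[0,0,0,0,0,0],[0,0,0,0,0,0],[0,0,0,0,0,0],[0,0,0,0,0,0],[0,0,0,0,0,0]],
], hand=0)

```text
clock: 5.8
tcp_pos: [0.5533, -0.1654, 0.1972]
eef_rot: [[-0.81, -0.587, 0.002], [-0.587, 0.81, -0.002], [-0.001, -0.002, -1.0]]
ft_force: [-1.2, -1.5, 6.3]
grip_width: 0.0128
grip_force: 60.7
```

```bash
python3 - <<'E'
from workcell import *
s=state();print(s["wrist_torque"],s["joint_positions"],s["grip_width"],s["grip_force"],s["ft_force"])
E
```

```text
[-0.21217234  0.16169404 -0.06222562] [-4.40046786e-01  3.18266830e-01  1.63620421e+00 -6.72723110e-04
  1.18465830e+00 -2.63761543e+00] 0.012846266740714572 60.71196913719177 [-1.16980752 -1.4582127   6.32829814]
```

Request:
arm_command([
  [[0,0,-0.04,0,0,0],[0,0,0,0,0,0.8],[0,0,0,0,0,0.8],[0,0,0,0,0,0.8],[0,0,0,0,0,0.8],[0,0,0,0,0,0.8],[0,0,0,0,0,0.8],[0,0,0,0,0,0.8],[0,0,0,0,0,0.8],[0,0,0,0,0,0]],
])

```text
clock: 6.8
tcp_pos: [0.5531, -0.1649, 0.1972]
eef_rot: [[-0.945, 0.327, 0.001], [0.327, 0.945, -0.0], [-0.001, 0.0, -1.0]]
ft_force: [3.2, -3.2, -1.7]
grip_width: 0.0123
grip_force: 59.9
```

```bash
cat > st.py <<'E'
from h import *
np.set_printoptions(precision=3,suppress=True)
s=state();R=np.array(s["eef_rot"]);print("yang",np.degrees(np.arctan2(R[1,1],R[0,1])),"T",s["wrist_torque"],"F",s["ft_force"],"j6",s["joint_positions"][5],s["grip_width"],s["tcp_pos"])
E
python3 st.py
```

```text
yang 70.93635379265872 T [-0.471 -0.564 -0.073] F [ 3.174 -3.178 -1.71 ] j6 -1.6778099614298176 0.012322026239606144 [ 0.553 -0.165  0.197]
```

Request:
arm_command([
  [[0,0,0,0,0,0.9],[0,0,0,0,0,0.9],[0,0,0,0,0,0.9],[0,0,0,0,0,0.9],[0,0,0,0,0,0.9],[0,0,0,0,0,0.9],[0,0,0,0,0,0.9],[0,0,0,0,0,0.9],[0,0,0,0,0,0.9],[0,0,0,0,0,0]],
])

```text
clock: 7.8
tcp_pos: [0.5536, -0.1645, 0.1972]
eef_rot: [[-0.024, 1.0, 0.003], [1.0, 0.024, 0.0], [0.0, 0.003, -1.0]]
ft_force: [5.4, -0.8, -2.2]
grip_width: 0.0124
grip_force: 59.7
```

```bash
python3 st.py
```

```text
yang 1.367355813121166 T [-0.268 -0.759  0.034] F [ 5.427 -0.847 -2.197] j6 -0.46355060103926843 0.012440102946532973 [ 0.554 -0.165  0.197]
```

Next I'll approach the stop in small steps.

Request:
arm_command([
  [[0,0,0,0,0,0.5],[0,0,0,0,0,0.5],[0,0,0,0,0,0.5],[0,0,0,0,0,0.5],[0,0,0,0,0,0.5],[0,0,0,0,0,0]],
])

```text
clock: 8.4
tcp_pos: [0.5538, -0.1646, 0.1972]
eef_rot: [[0.343, 0.939, 0.003], [0.939, -0.343, 0.0], [0.001, 0.003, -1.0]]
ft_force: [5.8, -0.6, -2.8]
grip_width: 0.0126
grip_force: 59.7
```

```bash
python3 st.py
```

```text
yang -20.077070092580637 T [-0.354 -0.844  0.008] F [ 5.762 -0.594 -2.792] j6 -0.0893297197957422 0.012646630411204758 [ 0.554 -0.165  0.197]
```

Request:
arm_command([
  [[0,0,0,0,0,0.3],[0,0,0,0,0,0.3],[0,0,0,0,0,0]],
])

```text
clock: 8.7
tcp_pos: [0.5538, -0.1646, 0.1972]
eef_rot: [[0.426, 0.905, 0.003], [0.905, -0.426, 0.0], [0.001, 0.003, -1.0]]
ft_force: [5.7, -1.9, -4.1]
grip_width: 0.0125
grip_force: 59.7
```

```bash
python3 st.py
```

```text
yang -25.209318977717654 T [-0.334 -0.878 -0.055] F [ 5.697 -1.916 -4.115] j6 0.0002227404367274746 0.012474982126603338 [ 0.554 -0.165  0.197]
```

Request:
arm_command([
  [[0,0,0,0,0,0.3],[0,0,0,0,0,0]],
])

```text
clock: 8.9
tcp_pos: [0.5538, -0.1646, 0.1972]
eef_rot: [[0.464, 0.886, 0.003], [0.886, -0.464, -0.0], [0.001, 0.003, -1.0]]
ft_force: [6.0, -1.7, -4.9]
grip_width: 0.0124
grip_force: 59.9
```

```bash
python3 st.py
```

```text
yang -27.670786092652058 T [-0.334 -0.879  0.53 ] F [ 6.048 -1.739 -4.92 ] j6 0.0435710189640979 0.012411942574452363 [ 0.554 -0.165  0.197]
```

Request:
arm_command([
  [[0,0,0,0,0,0.3],[0,0,0,0,0,0]],
])

```text
clock: 9.1
tcp_pos: [0.5539, -0.1645, 0.1972]
eef_rot: [[0.501, 0.865, 0.003], [0.865, -0.501, -0.001], [0.001, 0.003, -1.0]]
ft_force: [5.9, -1.3, -2.7]
grip_width: 0.0124
grip_force: 67.2
```

```bash
python3 st.py
```

```text
yang -30.0853412664503 T [-0.28  -0.965  1.45 ] F [ 5.857 -1.276 -2.729] j6 0.08639242727501727 0.012369958698656163 [ 0.554 -0.165  0.197]
```

The torque rose to 1.45 N m at about -26°, where the stop was predicted. Next I'll go back 90° from the stop, to a jaw angle of about 64°.

Request:
arm_command([
  [[0,0,0,0,0,-0.8],[0,0,0,0,0,-0.8],[0,0,0,0,0,-0.8],[0,0,0,0,0,-0.8],[0,0,0,0,0,-0.8],[0,0,0,0,0,-0.8],[0,0,0,0,0,-0.8],[0,0,0,0,0,-0.8],[0,0,0,0,0,-0.8],[0,0,0,0,0,-0.8]],
])

```text
clock: 10.1
tcp_pos: [0.5533, -0.1647, 0.1972]
eef_rot: [[-0.625, 0.78, 0.002], [0.78, 0.625, -0.0], [-0.001, 0.001, -1.0]]
ft_force: [3.3, -2.0, -2.0]
grip_width: 0.0127
grip_force: 59.8
```

Request:
arm_command([
  [[0,0,0,0,0,-0.8],[0,0,0,0,0,-0.8],[0,0,0,0,0,-0.8],[0,0,0,0,0,-0.6],[0,0,0,0,0,0],[0,0,0,0,0,0]],
])

```text
clock: 10.7
tcp_pos: [0.5532, -0.1648, 0.1972]
eef_rot: [[-0.899, 0.438, 0.001], [0.438, 0.899, -0.0], [-0.001, 0.0, -1.0]]
ft_force: [4.5, -3.9, -4.2]
grip_width: 0.0127
grip_force: 59.8
```

```bash
python3 st.py
```

```text
yang 64.02172046147253 T [-0.478 -0.82  -0.044] F [ 4.492 -3.89  -4.235] j6 -1.557126327319417 0.012683724880926122 [ 0.553 -0.165  0.197]
```

Request:
arm_command([
  [[0,0,0,0,0,0],[0,0,0,0,0,0],[0,0,0,0,0,0],[0,0,0,0,0,0],[0,0,-0.5,0,0,0],[0,0,-0.5,0,0,0],[0,0,-0.5,0,0,0],[0,0,-0.5,0,0,0],[0,0,-0.5,0,0,0],[0,0,-0.3,0,0,0]],
], hand=50)

```text
clock: 11.7
tcp_pos: [0.553, -0.1648, 0.3115]
eef_rot: [[-0.899, 0.437, 0.002], [0.437, 0.899, -0.001], [-0.002, 0.0, -1.0]]
ft_force: [0.6, 0.2, 0.3]
grip_width: 0.0496
grip_force: 0.0
```

Request:
arm_command([
  [[0.71,0.6,0,0,0,0],[0.71,0.6,0,0,0,0],[0.71,0.6,0,0,0,0],[0.71,0.6,0,0,0,0],[0.71,0.6,0,0,0,0],[0.71,0.6,0,0,0,0],[0.71,0.6,0,0,0,0],[0.71,0.6,0,0,0,0],[0.71,0.6,0,0,0,0],[0,0,0,0,0,0]],
])

```text
clock: 12.7
tcp_pos: [0.415, 0.1444, 0.3091]
eef_rot: [[-0.902, 0.433, -0.002], [0.433, 0.902, 0.001], [0.002, 0.001, -1.0]]
ft_force: [1.6, -0.5, 0.0]
grip_width: 0.0499
grip_force: 0.0
```

```bash
python3 - <<'E'
from h import *
p=snapshot("top")
a=p["color"][150:250,150:290,::-1]
cv2.imwrite("pics/post.png",cv2.resize(a,None,fx=5,fy=5,interpolation=cv2.INTER_CUBIC))
E
```

```text
(no output)
```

View pics/post.png

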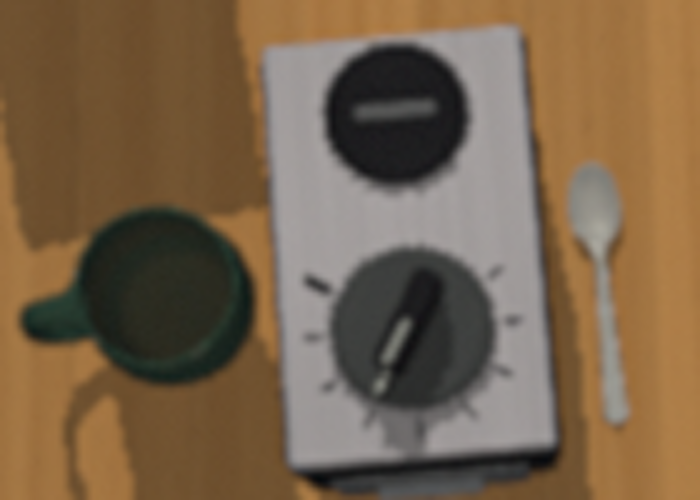

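The pointer at (380,388) lines up with the third thin tick at (370,418), counting from the stop tick at (317,284). The mug and spoon stand where they were.

```bash
python3 -c "
from workcell import *
print(hand_in())"
```

```text
the job is handed in; nothing more can be done
None
```

I turned the dial clockwise until it hit the stop, turned it back three clicks and let go; the last picture shows the pointer on the third tick and the mug and spoon unmoved, and the job is handed in.

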